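Load the finishing kit tray, low roll first, tall jar last

ROBOT

A 7-joint arm with a two-finger parallel gripper is mounted at the origin on a cart in front of the work surface, level with it; the furniture and walls round the work are solid. World frame = base frame: x ahead of the robot, y to its left, z up, the work surface at z = 0. Lengths are in m, angles in degrees, forces in N, time in s.
With the tool pointing down it reaches from about 0.425 to 0.875 m from the base axis. Payload 4.7 kg.
Tool frame: the origin (TCP) lies midway between the tips of the shut fingers; the grasp point (between the pads) lies 19 mm behind it (env.grip_depth is the distance from the TCP to the grasp point, in m); z points along the fingers, y is the line along which they close (so a half turn about z gives the same grasp; the last joint's range is limited). The gripper opens to 87 mm and grips with 3 to 60 N. Pads are 19 mm wide; open, the fingers measure 117 mm over their backs; the gripper's body (75 mm by 190 mm) begins 51 mm behind the grasp point.
Start: joints at [69.276, 18.392, -4.016, 83.108, 1.295, 78.541, -3.26], TCP at [0.239, -0.605, 0.223] pointing down, gripper open.
Joint ranges: [-163.93, 163.93], [-17.29, 119.83], [-79.2, 71.16], [3.27, 140.29], [-89.18, 269.18], [5.43, 117.66], [-154.24, 154.24]. Speed limits (degrees/s): [147.25, 147.25, 180, 180, 180, 180, 180].

INTERFACE

Orientations are given as [roll, pitch, yaw] about the fixed x, y, z axes, in that order (R = Rz(yaw) Ry(pitch) Rx(roll)).
In Python, from cell import get_obs, optics, env, nets gives the robot as it stands.
- The arm moves only by the shell command python3 -m creep 'ROWS' [FORCE]. ROWS is JSON, a list of rows, each an object of numbers: "wx", "wy", "wz": the turn, a rotation vector about the tool's x, y, z in degrees; "tx", "ty", "tz": the shift along the tool's x, y, z in mm; "gripper": the opening, from -1 (shut) to 1 (fully open). A call has 1 to 5 rows; each row is the pose to reach, as a shift and turn from the pose commanded when the call began, along the tool's axes at that moment; what a row does not reach only later rows make up. A row lasts 1/12 s, in which the tool goes at most 41.7 mm and 7.16 degrees, less where a joint would pass 70% of its speed; a pose out of reach is approached as far as the arm can. A call with a gripper value outside its range is refused whole. The fingers move at their own pace and stop on an object; FORCE is the grip in N (left out, the last holds). Time passes only in rows, so rows that repeat a pose let the fingers close. It gives the time, the measured TCP pose, the force, the opening and the grip force at its end, in the units of the state.
- get_obs(): the state, without advancing time (a new reading comes with each control period).
- optics.read_camera(name): name is "scene" or "side" or "wrist"; returns (picture, depth): 400x640x3 uint8, red, green, blue; 400x640 float32, m along the optical axis (not along the pixel's ray), 0 where there is no reading.
- optics.camera_info(name): a dict with "fovy" (degrees; the focal length in pixels is half the picture's height over the tangent of half this angle, whatever the lens; pixels are square), "cx", "cy" (the principal point, pixels), "k1" (the pictures are not rectified: a ray, as slopes to the right and down, at radius r is drawn at 1 + k1 r^2 times it, then the intrinsics apply), "R" (3x3) and "t" (3): a world point X has camera coordinates R X + t; the wrist camera has in their place "tool_from_camera" (4x4, takes a point from camera to tool coordinates, whose origin is the TCP and whose axes are the flange's). Camera axes: x right, y down, z forward; pixel columns grow to the right and rows downward; lengths in m; the calibration is good to about 2 mm. A picture is of the moment at which its call begins: read the wrist's pose just before it. camera_info takes no time and is no camera call.
- env.sign_off(): hands the job in; it is judged then, once.
Trained networks look in the newest picture that a camera, given by its name, has taken for a name from the list of things; names that differ only in an ending like _2 or _b are one class to them, and where a whole thing is asked for, a point or a joint stands for the part that bears it (a point fixed in the world has none). Each returns a list of dicts, best first, with "confidence" (0 to 1); they miss things now and then, are a little off and sometimes report something else, mostly with a low value. They report only what shows in the picture. A call takes as long as a camera call.
- nets.look_for(query, camera): "point" ([x, y, z] in m, in world coordinates, good to about 4 mm: the middle of the surface that is visible of it).
- nets.place_of(query, camera): "point" ([x, y, z] in m, in world coordinates, good to about 4 mm: a listed point, or the origin of a listed thing).
The state is a dict: "time_s": time; "qpos": joint angles; "joint_velocities": joint speeds; "effort": joint torques, N m; "tool_pos": TCP position; "tool_rot": TCP orientation; "force": force on the tool from outside, world axes, zero at the start; "wrist_torque": the same for the moment, N m; "grip_width": finger opening in m; "grasp_force": force on a finger pad.
Only numpy, scipy, OpenCV 4.12 (cv2) and the standard library are available. Lean on these libraries where they do the work, as an engineer would, in place of code of your own. Each camera call takes 0.05 s, during which the arm holds its last target. There are 200 camera calls.

TASK

Load the finishing kit into the small wooden tray at the front of the bench. First slide the nearest roll of masking tape over the ramped sill and in under the tray's deck until it is fully home against the back; only then slide the nearest shellac jar in after it, upright all the way, so that it stands flat on the tray floor behind the sill. Leave both there and do not disturb the other things on the bench and on the deck.

Things in the scene. Friction and masses are not known exactly. Their poses are not given: they have to be found in the camera images.
- kit_tray: Plywood kit tray screwed to the bench by small steel angles, open at its front end only. Origin: middle of its ramp's front edge, on the bench (z = 0); x points into the tray, z up. In its frame, mm: ramp 144 wide, from z 0 at x = 0 to z 6 at x = 45; sill top z 6 until x = 52; then 3 down to the floor (z 3), which ends at the back board at x = 244.
- tray_sill (a point): Middle of the sill's inner edge (tray x = 52, z = 6 mm). Behind it the lane is 110 mm wide (y = -55 to +55) between plywood side walls 9 mm thick and 30 mm high that start at x = 65; flared cheeks 26 mm high lead in, opening to about 138 mm at x = 35.
- deck_edge (a point): Middle of the lower front edge of the deck, the shelf that covers the lane from here (tray x = 160, underside z = 37, top z = 44 mm) to the back board. Beside it the walls are 52 mm high, the back board 58. The jar is too tall to go under it.
- tape_home (a point): Centre of the underside of the tape when it is fully home against the back board (tray x = 193.5, y = 0, z = 3 mm); 17 mm of it then stick out in front of the deck's edge. Sideways it has 4.5 mm of play to each side.
- jar_home (a point): Centre of the underside of the jar when it is in its place on the tray floor (tray x = 98, y = 0, z = 3 mm). Between the sill and the tape at home it has about 7 mm of play (x = 94 to 101), sideways 13 mm to each side. Standing here it bars the way under the deck.
- masking_tape: Roll of beige masking tape lying flat, 101 mm across, 24 mm high, hole about 50 mm across, 0.09 kg. Origin: centre of the underside. It slides freely on the bench.
- shellac_jar: Closed glass jar with orange-brown contents and yellow tin lid, standing, 84 mm across, 102 mm high, about 0.32 kg. Origin: centre of the underside, z axis up. The lid does not come off. It slides without tipping, also up the ramp, when pushed at heights up to about 60 mm.
- deck_block: Sanding block 46 x 70 x 23 mm lying loose on the rear of the tray's deck; origin: centre of the underside. Bystander.
- cut_disc: Grinding disc lying flat, 125 mm across, 6 mm thick; origin: centre of the underside. Bystander.
- glue_brush: Flat brush lying down, 46 x 172 x 13 mm, long along its y; origin: centre of the underside. Bystander. It lies between the bench vice (right, 124 mm high) and a fixed stone block 155 mm high to the right of the tray, which carries a fixed wooden bowl up to 0.41 m above the bench: keep clear of these when crossing from the right.

How it is judged:
By the outcome, as a careful person would: the job done as asked, in the order asked, and still so for the second after the job is handed in, with the robot touching nothing.
It also fails if it takes over 72 s, if anything falls off the work surface, if the arm or the gripper's body presses on something with over 40 N, if the wrist force passes 120 N, or if a joint passes its speed limit or range.

## Working session

There is one attempt and no reset: what is moved stays moved. The work goes in short steps, Python scripts to look and compute and a shell command to move; the robot and the scene stay as the last step left them, time stands still between calls to the robot, and variables do not carry over. Pictures are saved under pics/ and viewed, at most 10 in all, crops included, and the job is handed in when it is done.

```bash
mkdir -p pics
cat > h.py <<'E'
import numpy as np,cv2
from cell import get_obs,optics,env,nets
from scipy.spatial.transform import Rotation as Ro
def st():
    o=get_obs();print('t',round(o['time_s'],2),'pos',np.round(o['tool_pos'],4),'rot',np.round(o['tool_rot'],2),'F',np.round(o['force'],1),'grip',round(o['grip_width'],4));return o
def todelta(target,rpy=None):
    o=get_obs();R=Ro.from_euler('xyz',o['tool_rot'],degrees=True).as_matrix()
    print('dT mm',np.round(R.T@(np.array(target)-o['tool_pos'])*1000,1))
    if rpy is not None: print('rotvec',np.round((Ro.from_matrix(R.T)*Ro.from_euler('xyz',rpy,degrees=True)).as_rotvec(degrees=True),1))
E
cat > a.py <<'E'
from h import *
st(); print(get_obs()['qpos'])
ims=[]
for c in ['scene','side']:
    p,d=optics.read_camera(c); ims.append(p)
    for q in ['kit_tray','tray_sill','deck_edge','tape_home','jar_home','masking_tape','shellac_jar','deck_block','cut_disc','glue_brush']:
        r=nets.place_of(q,c); print(c,q,[(np.round(x['point'],3).tolist(),round(x['confidence'],2)) for x in r[:4]])
for c,p in zip(['scene','side'],ims): cv2.imwrite(f'pics/{c}0.png',p[:,:,::-1])
E
python3 a.py
```

```text
t 0.0 pos [ 0.2383 -0.6042  0.2214] rot [-1.7989e+02  1.0000e-02  2.1530e+01] F [ 0.5 -0.2 -0.3] grip 0.0871
[69.27746493 18.44083724 -4.01260316 83.17523755  1.29461208 78.54058683
 -3.25985994]
scene kit_tray [([0.685, 0.001, 0.036], 0.68), ([0.534, -0.025, -0.002], 0.63)]
scene tray_sill [([0.585, -0.016, 0.007], 0.91)]
scene deck_edge [([0.686, 0.005, 0.039], 0.78)]
scene tape_home []
scene jar_home [([0.626, -0.009, 0.001], 0.81)]
scene masking_tape [([0.471, -0.291, -0.002], 0.7)]
scene shellac_jar [([0.432, 0.11, -0.0], 0.93), ([0.586, -0.017, 0.006], 0.51), ([0.467, -0.289, -0.001], 0.33)]
scene deck_block [([0.739, 0.009, 0.044], 0.92)]
scene cut_disc [([0.677, 0.184, -0.001], 0.59)]
scene glue_brush []
side kit_tray [([0.527, -0.025, 0.001], 0.62), ([0.624, -0.009, 0.006], 0.56)]
side tray_sill [([0.58, -0.014, 0.008], 0.97)]
side deck_edge [([0.686, 0.007, 0.037], 0.98)]
side tape_home []
side jar_home [([0.625, -0.006, 0.008], 0.88), ([0.678, 0.179, 0.004], 0.75)]
side masking_tape [([0.527, -0.026, 0.003], 0.63)]
side shellac_jar [([0.435, 0.112, 0.002], 0.8), ([0.626, -0.006, 0.007], 0.45), ([0.676, 0.18, 0.004], 0.32)]
side deck_block []
side cut_disc [([0.677, 0.181, 0.001], 0.91)]
side glue_brush [([0.744, 0.011, 0.043], 0.38)]
```

View pictures.

View pics/scene0.png

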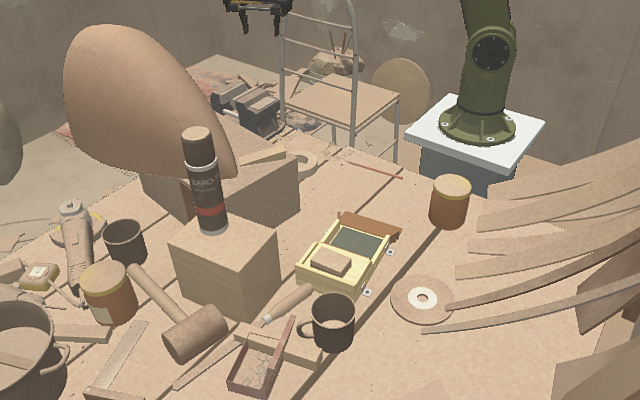

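View pics/side0.png

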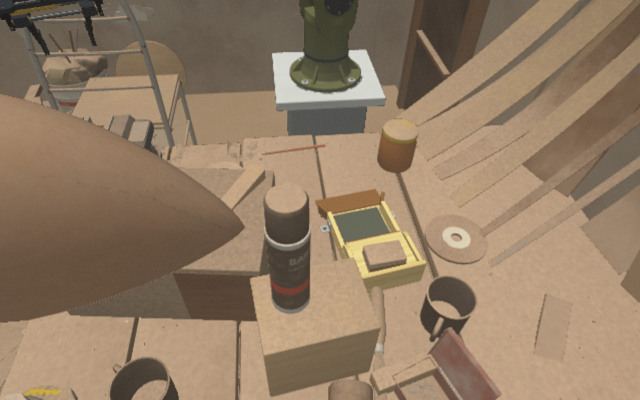

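```bash
cat >> h.py <<'E'
def cloud(c,o=None):
    i=optics.camera_info(c)
    if c=='wrist': o=get_obs()
    p,d=optics.read_camera(c);h,w=d.shape;f=h/2/np.tan(np.radians(i['fovy'])/2)
    v,u=np.mgrid[:h,:w].astype(np.float32)
    K=np.array([[f,0,i['cx']],[0,f,i['cy']],[0,0,1]])
    x=(u-i['cx'])/f;y=(v-i['cy'])/f;a,b=x.copy(),y.copy()
    for _ in range(15):
        s=1+i['k1']*(a*a+b*b);a,b=x/s,y/s
    C=np.stack([a*d,b*d,d],-1)
    if c=='wrist':
        T=i['tool_from_camera'];T=np.array(T);P=C@T[:3,:3].T+T[:3,3]
        R=Ro.from_euler('xyz',o['tool_rot'],degrees=True).as_matrix();P=P@R.T+o['tool_pos']
    else: P=(C-np.array(i['t']))@np.array(i['R'])
    P[d==0]=np.nan
    return p,P
def topdown(cs,x0=0.1,x1=0.95,y0=-0.75,y1=0.35,s=0.002):
    # image: up=+x, left=+y
    H=np.zeros((int((x1-x0)/s),int((y1-y0)/s)));I=np.zeros(H.shape+(3,),np.uint8)
    for c in cs:
        p,P=cloud(c);m=np.isfinite(P[...,0])&(P[...,2]>-.05)&(P[...,0]>x0)&(P[...,0]<x1)&(P[...,1]>y0)&(P[...,1]<y1)
        q=P[m];k=p[m];od=np.argsort(q[:,2]);q=q[od];k=k[od]
        r=((x1-q[:,0])/s-1e-6).astype(int);cc=((y1-q[:,1])/s-1e-6).astype(int)
        g=q[:,2]>=H[r,cc];H[r[g],cc[g]]=q[g,2];I[r[g],cc[g]]=k[g]
    return H,I
E
python3 - <<'E'
from h import *
H,I=topdown(['scene','side'])
hh=cv2.applyColorMap((np.clip(H/0.4,0,1)*255).astype(np.uint8),cv2.COLORMAP_JET)
hh[I.sum(2)==0]=0
out=hh.copy()
# right panel: colour
for g in np.arange(-0.7,0.35,0.1):
    c=int((0.35-g)/.002);cv2.line(out,(c,0),(c,424),(255,255,255),1);cv2.putText(out,f'{g:.1f}',(c,10),0,.35,(255,255,255),1)
for g in np.arange(0.2,.95,.1):
    r=int((.95-g)/.002);cv2.line(out,(0,r),(549,r),(255,255,255),1);cv2.putText(out,f'{g:.1f}',(0,r),0,.35,(255,255,255),1)
cv2.imwrite('pics/top0.png',out)
E
```

```text
(no output)
```

View pics/top0.png

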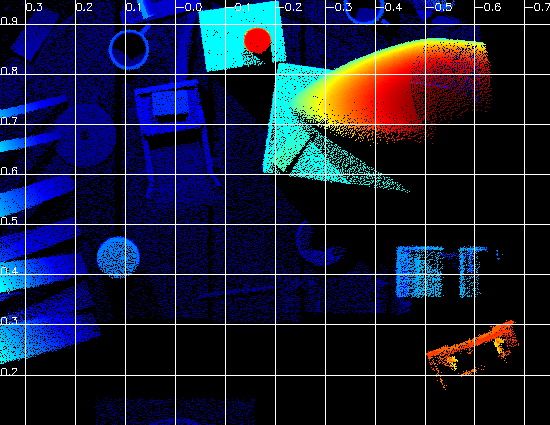

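Run:
```python
from h import *
todelta([0.36,-0.44,0.26],[180,0,11]);todelta([0.45,-0.27,0.26],[180,0,11])
print(optics.camera_info('wrist'))
```

```text
dT mm [ 173.4 -108.6  -37.4]
rotvec [ 0.   0.  10.5]
dT mm [ 319.5 -233.7  -37.4]
rotvec [ 0.   0.  10.5]
{'fovy': 64.67247997027418, 'cx': 316.26413269574965, 'cy': 199.63637640071184, 'k1': -0.033954696519146815, 'tool_from_camera': array([[ 1.41019260e-03, -9.68833363e-01, -2.47709357e-01,
         6.56365850e-02],
       [ 9.99998977e-01,  1.42605741e-03,  1.15373776e-04,
         8.49452522e-04],
       [ 2.41469801e-04, -2.47709266e-01,  9.68834383e-01,
        -1.62478427e-01],
       [ 0.00000000e+00,  0.00000000e+00,  0.00000000e+00,
         1.00000000e+00]])}
```

```bash
python3 -m creep '[{"tx":35,"ty":-22,"tz":-20},{"tx":70,"ty":-44,"tz":-37,"wz":4},{"tx":105,"ty":-66,"tz":-37,"wz":8},{"tx":140,"ty":-88,"tz":-37,"wz":10.5},{"tx":173,"ty":-109,"tz":-37,"wz":10.5}]'
python3 -m creep '[{"tx":24,"ty":-30},{"tx":48,"ty":-60},{"tx":72,"ty":-90},{"tx":96,"ty":-120},{"tx":121,"ty":-150}]'
python3 -m creep '[{"tx":0},{"tx":0},{"tx":0}]'
python3 - <<'E'
from h import *
st()
p,P=cloud('wrist');cv2.imwrite('pics/w1.png',p[:,:,::-1])
print([(np.round(x['point'],4),x['confidence']) for x in nets.place_of('masking_tape','wrist')])
m=np.isfinite(P[...,0])&(P[...,2]>0.018)&(P[...,2]<0.03)&(np.hypot(P[...,0]-.47,P[...,1]+.29)<.08)
q=P[m][:,:2].astype(np.float32);c,r=cv2.minEnclosingCircle(q);print(c,r,q.mean(0),len(q),np.nanmedian(P[m][:,2]))
todelta([c[0],c[1],0.26])
E
```

```text
t 1.2 pos [ 0.2385 -0.6047  0.2226] rot [179.99   0.    21.53] F [0.1 0.3 0. ] grip 0.087
[]
(0.0, 0.0) 0.0 [nan nan] 0 nan
dT mm [   0.  -650.   -37.5]validation failed for argument at $[0]...
validation failed for argument at $[0]...
validation failed for argument at $[0]...
<stdin>:6: RuntimeWarning: Mean of empty slice.
  ret = um.true_divide(
  return np.nanmean(a, axis, out=out, keepdims=keepdims)
```

View pics/w1.png

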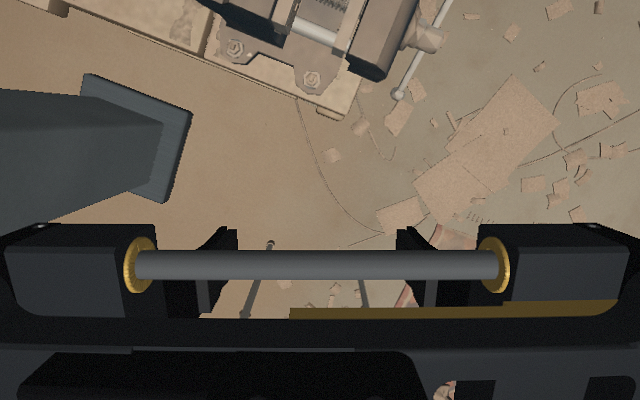

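The view is still from the start pose: the vice is at (330,60) and the fingers are along the bottom. The moves were refused, so each row probably needs every key.

```bash
python3 -m creep '[{"wx":0,"wy":0,"wz":0,"tx":35,"ty":-22,"tz":-20,"gripper":1},{"wx":0,"wy":0,"wz":4,"tx":70,"ty":-44,"tz":-37,"gripper":1},{"wx":0,"wy":0,"wz":8,"tx":105,"ty":-66,"tz":-37,"gripper":1},{"wx":0,"wy":0,"wz":10.5,"tx":140,"ty":-88,"tz":-37,"gripper":1},{"wx":0,"wy":0,"wz":10.5,"tx":173,"ty":-109,"tz":-37,"gripper":1}]'
```

```text
time_s: 1.72
tool_pos: [0.3584, -0.4413, 0.2604]
tool_rot: [179.9, -0.0, 10.9]
force: [1.4, -0.3, -0.1]
grip_width: 0.0872
grasp_force: 0.0
```

```bash
python3 -m creep '[{"wx":0,"wy":0,"wz":0,"tx":24,"ty":-30,"tz":0,"gripper":1},{"wx":0,"wy":0,"wz":0,"tx":48,"ty":-60,"tz":0,"gripper":1},{"wx":0,"wy":0,"wz":0,"tx":72,"ty":-90,"tz":0,"gripper":1},{"wx":0,"wy":0,"wz":0,"tx":80,"ty":-120,"tz":0,"gripper":0.2},{"wx":0,"wy":0,"wz":0,"tx":80,"ty":-120,"tz":0,"gripper":0.2}]'
cat > tape.py <<'E'
from h import *
import sys
st()
p,P=cloud('wrist');cv2.imwrite(sys.argv[1],p[:,:,::-1])
print([(np.round(x['point'],4),x['confidence']) for x in nets.place_of('masking_tape','wrist')])
m=np.isfinite(P[...,0])&(P[...,2]>0.018)&(P[...,2]<0.03)&(np.hypot(P[...,0]-.47,P[...,1]+.29)<.08)
q=P[m][:,:2].astype(np.float32);c,r=cv2.minEnclosingCircle(q);print(c,r,q.mean(0),len(q),np.nanmedian(P[m][:,2]))
E
python3 tape.py pics/w2.png
```

```text
time_s: 2.13
tool_pos: [0.416, -0.3019, 0.2602]
tool_rot: [-179.9, -0.1, 11.7]
force: [0.6, 0.4, 0.2]
grip_width: 0.0804
grasp_force: 0.0
t 2.13 pos [ 0.416  -0.3019  0.2602] rot [-1.7989e+02 -1.0000e-01  1.1660e+01] F [0.6 0.4 0.2] grip 0.0804
[]
(0.4675619900226593, -0.2954915463924408) 0.050763100385665894 [ 0.46851245 -0.29523644] 3922 0.02425964118447757
```

View pics/w2.png

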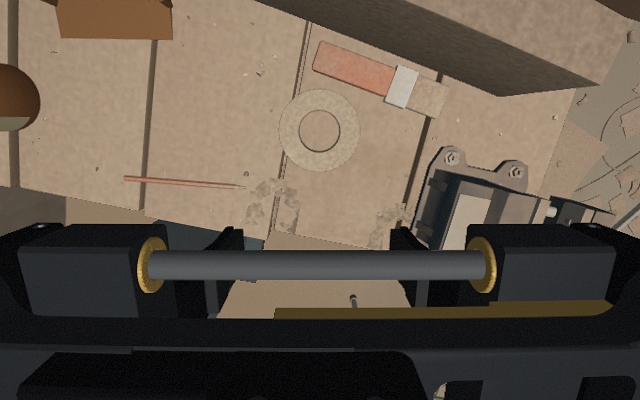

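The tape is at (320,130) px with the brush up and right of it at (380,80). The vice is on the right and the jar and tray are at the left edge. I'll grip the roll's left wall.

```bash
python3 -m creep '[{"wx":0,"wy":0,"wz":0,"tx":27,"ty":-17,"tz":40,"gripper":0.05},{"wx":0,"wy":0,"wz":0.6,"tx":52,"ty":-34,"tz":80,"gripper":0.05},{"wx":0,"wy":0,"wz":0.6,"tx":52,"ty":-34,"tz":120,"gripper":0.05},{"wx":0,"wy":0,"wz":0.6,"tx":52,"ty":-34,"tz":160,"gripper":0.05},{"wx":0,"wy":0,"wz":0.6,"tx":52,"ty":-34,"tz":200,"gripper":0.05}]'
python3 -m creep '[{"wx":0,"wy":0,"wz":0,"tx":0,"ty":0,"tz":0,"gripper":0.05},{"wx":0,"wy":0,"wz":0,"tx":0,"ty":0,"tz":0,"gripper":0.05},{"wx":0,"wy":0,"wz":0,"tx":0,"ty":0,"tz":0,"gripper":0.05}]'
python3 - <<'E'
from h import *
st(); todelta([0.4604,-0.2583,0.006],[180,0,11.0])
E
```

```text
time_s: 2.65
tool_pos: [0.4577, -0.2675, 0.0683]
tool_rot: [179.9, -0.1, 10.4]
force: [-0.2, -0.1, -0.2]
grip_width: 0.048
grasp_force: 0.0
time_s: 2.9
tool_pos: [0.4583, -0.2683, 0.0718]
tool_rot: [179.9, -0.1, 10.3]
force: [1.3, 0.2, 0.5]
grip_width: 0.0462
grasp_force: 0.0
t 2.9 pos [ 0.4583 -0.2683  0.0718] rot [ 1.7988e+02 -1.1000e-01  1.0320e+01] F [1.3 0.2 0.5] grip 0.0462
dT mm [ 3.7 -9.6 65.8]
rotvec [ 0.1 -0.1 -0.7]
```

```bash
python3 -m creep '[{"wx":0,"wy":0,"wz":-0.7,"tx":4,"ty":-10,"tz":25,"gripper":0.05},{"wx":0,"wy":0,"wz":-0.7,"tx":4,"ty":-10,"tz":45,"gripper":0.05},{"wx":0,"wy":0,"wz":-0.7,"tx":4,"ty":-10,"tz":64,"gripper":0.05},{"wx":0,"wy":0,"wz":-0.7,"tx":4,"ty":-10,"tz":64,"gripper":0.05},{"wx":0,"wy":0,"wz":-0.7,"tx":4,"ty":-10,"tz":64,"gripper":0.05}]'
python3 -m creep '[{"wx":0,"wy":0,"wz":0,"tx":0,"ty":0,"tz":0,"gripper":-0.5},{"wx":0,"wy":0,"wz":0,"tx":0,"ty":0,"tz":0,"gripper":-0.8},{"wx":0,"wy":0,"wz":0,"tx":0,"ty":0,"tz":0,"gripper":-0.8},{"wx":0,"wy":0,"wz":0,"tx":0,"ty":0,"tz":0,"gripper":-0.8},{"wx":0,"wy":0,"wz":0,"tx":0,"ty":0,"tz":0,"gripper":-0.8}]' 15
```

```text
time_s: 3.32
tool_pos: [0.4607, -0.2572, 0.0079]
tool_rot: [179.9, -0.1, 11.1]
force: [0.5, -0.9, 0.5]
grip_width: 0.0458
grasp_force: 0.0
time_s: 3.73
tool_pos: [0.4607, -0.2567, 0.0077]
tool_rot: [179.9, -0.1, 11.1]
force: [-1.6, -0.6, 6.5]
grip_width: 0.0324
grasp_force: 14.0
```

```bash
python3 -m creep '[{"wx":0,"wy":0,"wz":0,"tx":0,"ty":0,"tz":-15,"gripper":-0.8},{"wx":0,"wy":0,"wz":0,"tx":10,"ty":-25,"tz":-45,"gripper":-0.8},{"wx":0,"wy":0,"wz":0,"tx":20,"ty":-60,"tz":-80,"gripper":-0.8},{"wx":0,"wy":0,"wz":0,"tx":25,"ty":-95,"tz":-110,"gripper":-0.8},{"wx":0,"wy":0,"wz":0,"tx":30,"ty":-130,"tz":-140,"gripper":-0.8}]'
python3 -m creep '[{"wx":0,"wy":0,"wz":0,"tx":0,"ty":-30,"tz":-20,"gripper":-0.8},{"wx":0,"wy":0,"wz":0,"tx":0,"ty":-65,"tz":-40,"gripper":-0.8},{"wx":0,"wy":0,"wz":0,"tx":0,"ty":-100,"tz":-60,"gripper":-0.8},{"wx":0,"wy":0,"wz":0,"tx":0,"ty":-120,"tz":-70,"gripper":-0.8},{"wx":0,"wy":0,"wz":0,"tx":0,"ty":-120,"tz":-70,"gripper":-0.8}]'
python3 -m creep '[{"wx":0,"wy":0,"wz":0,"tx":0,"ty":0,"tz":0,"gripper":-0.8},{"wx":0,"wy":0,"wz":0,"tx":0,"ty":0,"tz":0,"gripper":-0.8}]'
python3 - <<'E'
from h import *
st()
p,P=cloud('wrist');cv2.imwrite('pics/w3.png',p[:,:,::-1]);np.save('w3.npy',P)
for q in ['kit_tray','tray_sill','deck_edge','jar_home','shellac_jar','tape_home','masking_tape']:
    print(q,[(np.round(x['point'],4),round(x['confidence'],2)) for x in nets.place_of(q,'wrist')[:2]])
E
```

```text
time_s: 4.15
tool_pos: [0.4646, -0.1349, 0.1358]
tool_rot: [180.0, -0.1, 11.1]
force: [-0.0, 0.2, -0.3]
grip_width: 0.0323
grasp_force: 14.6
time_s: 4.57
tool_pos: [0.4424, -0.0132, 0.2074]
tool_rot: [179.9, -0.3, 11.6]
force: [0.5, 0.1, -0.6]
grip_width: 0.0322
grasp_force: 14.6
time_s: 4.73
tool_pos: [0.4411, -0.0194, 0.2038]
tool_rot: [179.9, 0.0, 11.1]
force: [-0.7, 0.1, -0.8]
grip_width: 0.0327
grasp_force: 14.6
t 4.73 pos [ 0.4411 -0.0194  0.2038] rot [1.7994e+02 1.0000e-02 1.1100e+01] F [-0.7  0.1 -0.8] grip 0.0327
kit_tray [(array([ 0.5285, -0.0238,  0.0034]), 0.9)]
tray_sill [(array([ 0.5783, -0.0111,  0.01  ]), 0.64)]
deck_edge []
jar_home [(array([ 0.6255, -0.0063,  0.0036]), 0.75)]
shellac_jar [(array([0.4276, 0.1151, 0.0035]), 0.79)]
tape_home []
masking_tape []
```

View pics/w3.png

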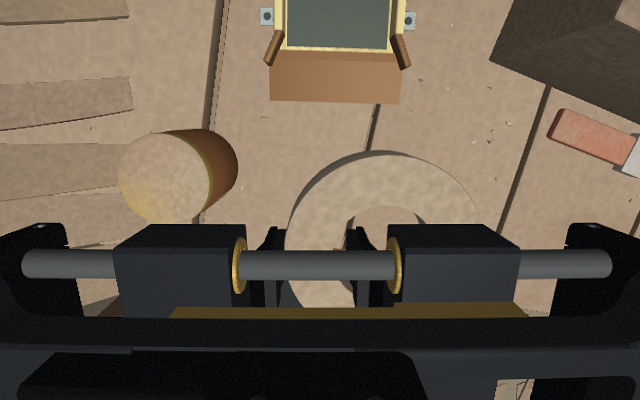

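The tape is held, centre about (385,240) px and level. The ramp front edge runs (270,99)–(400,103), the cheeks are at (272,47) and (400,50), and the jar lid is at (165,175).

Run:
```python
from h import *
P=np.load('w3.npy');p=cv2.imread('pics/w3.png')
for u,v in [(271,97),(398,101),(272,70),(400,75),(288,44),(388,48),(288,10),(391,10),(340,98)]: print((u,v),np.round(P[v,u],4))
m=np.isfinite(P[...,0])&(P[...,2]>0.19)&(P[...,2]<.25);m[225:]=0
# outer rim points of held tape: fit circle on boundary
cs,_=cv2.findContours(m.astype(np.uint8),cv2.RETR_EXTERNAL,cv2.CHAIN_APPROX_NONE);c=max(cs,key=cv2.contourArea)[:,0]
q=np.array([P[v,u] for u,v in c if v<220]);print(len(q),np.median(q[:,2]))
A=np.c_[2*q[:,:2],np.ones(len(q))];s=np.linalg.lstsq(A,(q[:,:2]**2).sum(1),rcond=None)[0]
print('tape c',s[:2],'r',np.sqrt(s[2]+s[0]**2+s[1]**2))
i=P[m];
cc=np.c_[i,np.ones(len(i))][::20];pl=np.linalg.lstsq(np.c_[cc[:,:2],np.ones(len(cc))],cc[:,2],rcond=None)[0];print('plane',pl)
# jar lid
m=np.isfinite(P[...,0])&(P[...,2]>0.095)&(P[...,2]<.11)&(P[...,1]>.05);m[222:]=0
q=P[m][:,:2].astype(np.float32);print('jar',cv2.minEnclosingCircle(q),len(q),P[m][:,2].max())
# left lumber heights
for X in (0.36,0.40,.44,.48,.52):
  for Y in (.16,.18,.2,.23):
    d=np.hypot(P[...,0]-X,P[...,1]-Y);k=np.nanargmin(d);print(X,Y,round(float(P.reshape(-1,3)[k,2]),3),round(float(np.nanmin(d)),3),end=' | ')
```

```text
(271, 97) [0.5195 0.0457 0.0017]
(398, 101) [ 0.5428 -0.0932  0.0014]
(272, 70) [0.5472 0.0489 0.0035]
(400, 75) [ 0.569  -0.0875  0.0055]
(288, 44) [0.576  0.0363 0.0048]
(388, 48) [ 0.5928 -0.0683  0.005 ]
(288, 10) [0.6088 0.0424 0.003 ]
(391, 10) [ 0.6302 -0.0629  0.0023]
(340, 98) [ 5.332e-01 -2.940e-02  4.000e-04]
297 0.21676406733525982
tape c [ 0.46760229 -0.04843334] r 0.03238278999357862
plane [-0.09247857 -0.04571769  0.26138307]
jar ((0.4304487407207489, 0.112673819065094), 0.04156579077243805) 6733 0.10428332196109937
0.36 0.16 0.018 0.007 | 0.36 0.18 0.017 0.0 | 0.36 0.2 0.02 0.001 | 0.36 0.23 0.025 0.001 | 0.4 0.16 0.099 0.016 | 0.4 0.18 0.032 0.012 | 0.4 0.2 0.035 0.0 | 0.4 0.23 0.051 0.0 | 0.44 0.16 0.098 0.008 | 0.44 0.18 0.001 0.011 | 0.44 0.2 0.0 0.0 | 0.44 0.23 -0.0 0.0 | 0.48 0.16 -0.001 0.0 | 0.48 0.18 -0.001 0.0 | 0.48 0.2 0.02 0.001 | 0.48 0.23 0.024 0.001 | 0.52 0.16 -0.001 0.001 | 0.52 0.18 -0.0 0.0 | 0.52 0.2 0.0 0.001 | 0.52 0.23 -0.001 0.001 |
```

```bash
python3 -c "
from h import *
print(np.round(get_obs()['qpos'],1))"
python3 -m creep '[{"wx":0,"wy":0,"wz":-7,"tx":20,"ty":10,"tz":0,"gripper":-0.8},{"wx":0,"wy":0,"wz":-14,"tx":42,"ty":21,"tz":0,"gripper":-0.8},{"wx":0,"wy":0,"wz":-21,"tx":42,"ty":21,"tz":0,"gripper":-0.8},{"wx":0,"wy":0,"wz":-28,"tx":42,"ty":21,"tz":0,"gripper":-0.8},{"wx":0,"wy":0,"wz":-35,"tx":42,"ty":21,"tz":0,"gripper":-0.8}]'
python3 -c "
from h import *
st();print(np.round(get_obs()['qpos'],1))"
```

```text
[ 32.4  -6.1 -31.  111.5  -3.3  73.9 -76.4]
time_s: 5.55
tool_pos: [0.4868, -0.0312, 0.2034]
tool_rot: [-179.9, 0.0, 46.5]
force: [0.8, 0.9, -0.9]
grip_width: 0.0324
grasp_force: 14.8
t 5.55 pos [ 0.4868 -0.0312  0.2034] rot [-1.7992e+02  1.0000e-02  4.6450e+01] F [ 0.8  0.9 -0.9] grip 0.0324
[ 31.7   0.5 -31.  106.    0.2  73.6 -42.9]
```

```bash
python3 -m creep '[{"wx":0,"wy":0,"wz":-7,"tx":0,"ty":0,"tz":10,"gripper":-0.8},{"wx":0,"wy":0,"wz":-14,"tx":0,"ty":0,"tz":20,"gripper":-0.8},{"wx":0,"wy":0,"wz":-21,"tx":0,"ty":0,"tz":40,"gripper":-0.8},{"wx":0,"wy":0,"wz":-28,"tx":0,"ty":0,"tz":60,"gripper":-0.8},{"wx":0,"wy":0,"wz":-35,"tx":0,"ty":0,"tz":80,"gripper":-0.8}]'
python3 -m creep '[{"wx":0,"wy":0,"wz":-7,"tx":0,"ty":0,"tz":20,"gripper":-0.8},{"wx":0,"wy":0,"wz":-14,"tx":0,"ty":0,"tz":45,"gripper":-0.8},{"wx":0,"wy":0,"wz":-18.5,"tx":0,"ty":0,"tz":60,"gripper":-0.8},{"wx":0,"wy":0,"wz":-18.5,"tx":0,"ty":0,"tz":70,"gripper":-0.8},{"wx":0,"wy":0,"wz":-18.5,"tx":0,"ty":0,"tz":70,"gripper":-0.8}]'
python3 - <<'E'
from h import *
st();todelta([.4867,-.0318,.016],[180,0,100])
E
```

```text
time_s: 5.97
tool_pos: [0.4867, -0.0312, 0.1231]
tool_rot: [180.0, 0.0, 81.5]
force: [0.5, 0.4, -0.4]
grip_width: 0.0324
grasp_force: 14.8
time_s: 6.38
tool_pos: [0.4849, -0.031, 0.0518]
tool_rot: [-179.8, -0.1, 99.5]
force: [-0.0, -0.3, -1.3]
grip_width: 0.0323
grasp_force: 14.8
t 6.38 pos [ 0.4849 -0.031   0.0518] rot [-1.7977e+02 -1.0000e-01  9.9490e+01] F [-0.  -0.3 -1.3] grip 0.0323
dT mm [-1.1  1.8 35.8]
rotvec [-0.2 -0.1 -0.5]
```

```bash
python3 -m creep '[{"wx":0,"wy":0,"wz":0,"tx":-1,"ty":2,"tz":12,"gripper":-0.8},{"wx":0,"wy":0,"wz":0,"tx":-1,"ty":2,"tz":24,"gripper":-0.8},{"wx":0,"wy":0,"wz":0,"tx":-1,"ty":2,"tz":36,"gripper":-0.8},{"wx":0,"wy":0,"wz":0,"tx":-1,"ty":2,"tz":38,"gripper":-0.8},{"wx":0,"wy":0,"wz":0,"tx":-1,"ty":2,"tz":38,"gripper":-0.8}]'
python3 -m creep '[{"wx":0,"wy":0,"wz":0,"tx":0,"ty":0,"tz":0,"gripper":0},{"wx":0,"wy":0,"wz":0,"tx":0,"ty":0,"tz":0,"gripper":0},{"wx":0,"wy":0,"wz":0,"tx":0,"ty":0,"tz":0,"gripper":0},{"wx":0,"wy":0,"wz":0,"tx":0,"ty":0,"tz":-20,"gripper":0},{"wx":0,"wy":0,"wz":0,"tx":0,"ty":0,"tz":-50,"gripper":0}]'
python3 -m creep '[{"wx":0,"wy":0,"wz":0,"tx":0,"ty":-5,"tz":-25,"gripper":0.1},{"wx":0,"wy":0,"wz":7,"tx":0,"ty":-10,"tz":-50,"gripper":0.1},{"wx":0,"wy":0,"wz":14,"tx":0,"ty":-15,"tz":-75,"gripper":0.1},{"wx":0,"wy":0,"wz":21,"tx":0,"ty":-20,"tz":-100,"gripper":0.1},{"wx":0,"wy":0,"wz":28,"tx":0,"ty":-25,"tz":-120,"gripper":0.1}]'
python3 -m creep '[{"wx":0,"wy":0,"wz":7,"tx":0,"ty":0,"tz":0,"gripper":0.1},{"wx":0,"wy":0,"wz":14,"tx":0,"ty":0,"tz":0,"gripper":0.1},{"wx":0,"wy":0,"wz":21,"tx":0,"ty":0,"tz":0,"gripper":0.1},{"wx":0,"wy":0,"wz":28,"tx":0,"ty":0,"tz":0,"gripper":0.1},{"wx":0,"wy":0,"wz":35,"tx":0,"ty":0,"tz":0,"gripper":0.1}]'
python3 -m creep '[{"wx":0,"wy":0,"wz":7,"tx":0,"ty":0,"tz":0,"gripper":0.1},{"wx":0,"wy":0,"wz":14,"tx":0,"ty":0,"tz":0,"gripper":0.1},{"wx":0,"wy":0,"wz":21,"tx":0,"ty":0,"tz":0,"gripper":0.1},{"wx":0,"wy":0,"wz":26.5,"tx":0,"ty":0,"tz":0,"gripper":0.1},{"wx":0,"wy":0,"wz":26.5,"tx":0,"ty":0,"tz":0,"gripper":0.1}]'
cat > look.py <<'E'
from h import *
import sys
st()
p,P=cloud('wrist');cv2.imwrite(sys.argv[1],p[:,:,::-1]);np.save('w.npy',P)
for q in sys.argv[2:]: print(q,[(np.round(x['point'],4),round(x['confidence'],2)) for x in nets.place_of(q,'wrist')[:2]])
E
python3 look.py pics/w4.png masking_tape kit_tray tray_sill deck_edge
```

```text
time_s: 6.8
tool_pos: [0.4877, -0.0315, 0.0148]
tool_rot: [-179.9, -0.0, 99.6]
force: [0.5, -0.4, 0.1]
grip_width: 0.0323
grasp_force: 14.8
time_s: 7.22
tool_pos: [0.4865, -0.0315, 0.0645]
tool_rot: [-179.7, -0.1, 99.6]
force: [-0.0, -0.1, 0.5]
grip_width: 0.0432
grasp_force: 0.0
time_s: 7.63
tool_pos: [0.4646, -0.0358, 0.1886]
tool_rot: [179.8, 0.0, 71.3]
force: [0.0, -0.7, -0.2]
grip_width: 0.048
grasp_force: 0.0
time_s: 8.05
tool_pos: [0.4643, -0.0358, 0.1866]
tool_rot: [179.9, -0.0, 36.3]
force: [-0.6, -0.4, 0.0]
grip_width: 0.048
grasp_force: 0.0
time_s: 8.47
tool_pos: [0.4643, -0.0358, 0.1865]
tool_rot: [180.0, -0.1, 10.0]
force: [0.6, -0.2, -0.1]
grip_width: 0.0475
grasp_force: 0.0
t 8.47 pos [ 0.4643 -0.0358  0.1865] rot [ 1.7995e+02 -6.0000e-02  1.0000e+01] F [ 0.6 -0.2 -0.1] grip 0.0475
masking_tape []
kit_tray [(array([ 5.297e-01, -2.330e-02,  4.000e-04]), 0.84)]
tray_sill [(array([ 0.5822, -0.0117,  0.0095]), 0.89)]
deck_edge []
```

View pics/w4.png

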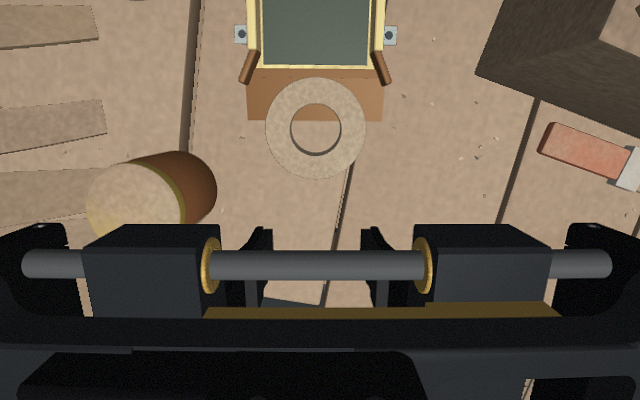

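The tape lies on the ramp at (315,128) px, centred on the lane (walls at columns 258 and 371) and lined up with the tool's x.

Run:
```python
from h import *
P=np.load('w.npy');o=get_obs();R=Ro.from_euler('xyz',o['tool_rot'],degrees=True).as_matrix()
T=(P-o['tool_pos'])@R
m=np.isfinite(P[...,0])&(P[...,2]>.014)&(P[...,2]<.035);m[:76]=0;m[180:]=0;m[:,:262]=0;m[:,370:]=0
q=T[m][:,:2].astype(np.float32)*1000;print('tape in tool',cv2.minEnclosingCircle(q))
for u,v in [(253,40),(377,40),(255,10),(379,10),(262,66),(366,68),(262,5),(367,5)]: print((u,v),np.round(T[v,u]*1000,1),np.round(P[v,u],4))
```

```text
tape in tool ((55.95533752441406, 0.4563828408718109), 50.60160827636719)
(253, 40) [138.  -57.1 155.2] [0.5898 0.0448 0.0309]
(377, 40) [138.1  58.4 156.9] [ 0.6104 -0.0688  0.0292]
(255, 10) [163.4 -54.1 155.1] [0.6154 0.0464 0.031 ]
(379, 10) [163.5  59.2 156.3] [ 0.6356 -0.0651  0.0299]
(262, 66) [119.4 -54.1 182.9] [0.5721 0.0385 0.0031]
(366, 68) [117.1  52.6 182. ] [ 0.5887 -0.0669  0.0041]
(262, 5) [176.6 -51.9 183.5] [0.6288 0.0466 0.0026]
(367, 5) [175.9  51.8 182.2] [ 0.6465 -0.0556  0.0039]
```

```bash
python3 -m creep '[{"wx":0,"wy":0,"wz":0,"tx":-15,"ty":0.7,"tz":30,"gripper":0.1},{"wx":0,"wy":0,"wz":0,"tx":-16,"ty":0.7,"tz":70,"gripper":0.1},{"wx":0,"wy":0,"wz":0,"tx":-16,"ty":0.7,"tz":110,"gripper":0.1},{"wx":0,"wy":0,"wz":0,"tx":-16,"ty":0.7,"tz":150,"gripper":0.1},{"wx":0,"wy":0,"wz":0,"tx":-16,"ty":0.7,"tz":160,"gripper":0.1}]'
python3 -m creep '[{"wx":0,"wy":0,"wz":0,"tx":0,"ty":0,"tz":7,"gripper":0.1},{"wx":0,"wy":0,"wz":0,"tx":0,"ty":0,"tz":13,"gripper":0.1},{"wx":0,"wy":0,"wz":0,"tx":0,"ty":0,"tz":13,"gripper":0.1},{"wx":0,"wy":0,"wz":0,"tx":0,"ty":0,"tz":13,"gripper":0.1}]'
```

```text
time_s: 9.13
tool_pos: [0.4437, -0.0388, 0.0209]
tool_rot: [-179.8, 0.5, 10.2]
force: [-1.7, 0.1, -0.3]
grip_width: 0.0481
grasp_force: 0.0
time_s: 9.47
tool_pos: [0.4501, -0.0396, 0.0145]
tool_rot: [179.9, -0.1, 10.1]
force: [0.8, -0.5, 0.7]
grip_width: 0.0481
grasp_force: 0.0
```

```bash
python3 -m creep '[{"wx":0,"wy":0,"wz":0,"tx":10,"ty":0,"tz":0.5,"gripper":0.1},{"wx":0,"wy":0,"wz":0,"tx":20,"ty":0,"tz":0.5,"gripper":0.1},{"wx":0,"wy":0,"wz":0,"tx":30,"ty":0,"tz":0.5,"gripper":0.1},{"wx":0,"wy":0,"wz":0,"tx":40,"ty":0,"tz":0.5,"gripper":0.1},{"wx":0,"wy":0,"wz":0,"tx":50,"ty":0,"tz":0.5,"gripper":0.1}]'
python3 -m creep '[{"wx":0,"wy":0,"wz":0,"tx":10,"ty":0,"tz":0,"gripper":0.1},{"wx":0,"wy":0,"wz":0,"tx":20,"ty":0,"tz":0,"gripper":0.1},{"wx":0,"wy":0,"wz":0,"tx":30,"ty":0,"tz":0,"gripper":0.1},{"wx":0,"wy":0,"wz":0,"tx":40,"ty":0,"tz":0,"gripper":0.1},{"wx":0,"wy":0,"wz":0,"tx":50,"ty":0,"tz":0,"gripper":0.1}]'
python3 -m creep '[{"wx":0,"wy":0,"wz":0,"tx":10,"ty":0,"tz":0,"gripper":0.1},{"wx":0,"wy":0,"wz":0,"tx":20,"ty":0,"tz":0,"gripper":0.1},{"wx":0,"wy":0,"wz":0,"tx":30,"ty":0,"tz":0,"gripper":0.1},{"wx":0,"wy":0,"wz":0,"tx":40,"ty":0,"tz":0,"gripper":0.1},{"wx":0,"wy":0,"wz":0,"tx":50,"ty":0,"tz":0,"gripper":0.1}]'
```

```text
time_s: 9.88
tool_pos: [0.4992, -0.0303, 0.0127]
tool_rot: [180.0, -0.0, 10.1]
force: [-1.4, -0.7, 1.4]
grip_width: 0.048
grasp_force: 0.4
time_s: 10.3
tool_pos: [0.5479, -0.0215, 0.0122]
tool_rot: [-180.0, 0.0, 10.1]
force: [0.4, 0.6, -0.8]
grip_width: 0.0481
grasp_force: 0.1
time_s: 10.72
tool_pos: [0.5971, -0.0128, 0.0124]
tool_rot: [180.0, -0.0, 10.1]
force: [0.0, 0.2, 0.0]
grip_width: 0.0479
grasp_force: 0.2
```

```bash
python3 -m creep '[{"wx":0,"wy":0,"wz":0,"tx":10,"ty":0,"tz":0,"gripper":0.1},{"wx":0,"wy":0,"wz":0,"tx":20,"ty":0,"tz":0,"gripper":0.1},{"wx":0,"wy":0,"wz":0,"tx":30,"ty":0,"tz":0,"gripper":0.1},{"wx":0,"wy":0,"wz":0,"tx":40,"ty":0,"tz":0,"gripper":0.1},{"wx":0,"wy":0,"wz":0,"tx":50,"ty":0,"tz":0,"gripper":0.1}]'
python3 -m creep '[{"wx":0,"wy":0,"wz":0,"tx":4,"ty":0,"tz":0,"gripper":0.1},{"wx":0,"wy":0,"wz":0,"tx":8,"ty":0,"tz":0,"gripper":0.1},{"wx":0,"wy":0,"wz":0,"tx":12,"ty":0,"tz":0,"gripper":0.1},{"wx":0,"wy":0,"wz":0,"tx":12,"ty":0,"tz":0,"gripper":0.1}]'
```

```text
time_s: 11.13
tool_pos: [0.6463, -0.0041, 0.0123]
tool_rot: [180.0, 0.0, 10.1]
force: [-1.0, 0.1, 0.3]
grip_width: 0.0479
grasp_force: 0.2
time_s: 11.47
tool_pos: [0.6577, -0.0019, 0.0124]
tool_rot: [-180.0, -0.0, 10.1]
force: [-1.5, 0.2, 0.8]
grip_width: 0.0479
grasp_force: 0.0
```

```bash
for i in 1 2; do python3 -m creep '[{"wx":0,"wy":0,"wz":0,"tx":2,"ty":0,"tz":0,"gripper":0.1},{"wx":0,"wy":0,"wz":0,"tx":4,"ty":0,"tz":0,"gripper":0.1},{"wx":0,"wy":0,"wz":0,"tx":6,"ty":0,"tz":0,"gripper":0.1},{"wx":0,"wy":0,"wz":0,"tx":6,"ty":0,"tz":0,"gripper":0.1}]'|grep -E 'pos|force'; done
```

```text
tool_pos: [0.6633, -0.001, 0.0124]
force: [0.6, 0.3, 0.0]
grasp_force: 0.0
tool_pos: [0.668, -0.0002, 0.0122]
force: [-4.6, -1.0, 2.3]
grasp_force: 2.1
```

```bash
python3 -m creep '[{"wx":0,"wy":0,"wz":0,"tx":2,"ty":0,"tz":0,"gripper":0.1},{"wx":0,"wy":0,"wz":0,"tx":3,"ty":0,"tz":0,"gripper":0.1},{"wx":0,"wy":0,"wz":0,"tx":3,"ty":0,"tz":0,"gripper":0.1}]'
python3 -m creep '[{"wx":0,"wy":0,"wz":0,"tx":-20,"ty":0,"tz":0,"gripper":0.1},{"wx":0,"wy":0,"wz":0,"tx":-40,"ty":0,"tz":-20,"gripper":0.1},{"wx":0,"wy":0,"wz":0,"tx":-50,"ty":0,"tz":-60,"gripper":0.1},{"wx":0,"wy":0,"wz":0,"tx":-60,"ty":0,"tz":-100,"gripper":0.1},{"wx":0,"wy":0,"wz":0,"tx":-70,"ty":0,"tz":-140,"gripper":0.1}]'
python3 -m creep '[{"wx":0,"wy":0,"wz":0,"tx":-35,"ty":0,"tz":-20,"gripper":0.1},{"wx":0,"wy":0,"wz":0,"tx":-50,"ty":0,"tz":-40,"gripper":0.1},{"wx":0,"wy":0,"wz":0,"tx":-50,"ty":0,"tz":-40,"gripper":0.1},{"wx":0,"wy":0,"wz":0,"tx":-50,"ty":0,"tz":-40,"gripper":0.1}]'
python3 look.py pics/w5.png deck_edge masking_tape deck_block tray_sill shellac_jar
```

```text
time_s: 12.38
tool_pos: [0.6683, -0.0001, 0.0119]
tool_rot: [180.0, 0.5, 10.1]
force: [-10.4, -1.8, 6.9]
grip_width: 0.0482
grasp_force: 5.6
time_s: 12.8
tool_pos: [0.6026, -0.0116, 0.1537]
tool_rot: [-180.0, -0.0, 10.2]
force: [1.1, -0.1, 1.3]
grip_width: 0.0478
grasp_force: 0.0
time_s: 13.13
tool_pos: [0.5549, -0.0209, 0.1942]
tool_rot: [179.9, -0.3, 10.1]
force: [0.2, 0.0, -1.3]
grip_width: 0.0478
grasp_force: 0.0
t 13.13 pos [ 0.5549 -0.0209  0.1942] rot [179.86  -0.26  10.1 ] F [ 0.2  0.  -1.3] grip 0.0478
deck_edge [(array([ 0.6854, -0.0016,  0.0384]), 0.63)]
masking_tape []
deck_block []
tray_sill [(array([ 0.5797, -0.0084,  0.0102]), 0.67)]
shellac_jar [(array([ 0.5476, -0.3586,  0.0046]), 0.32)]
```

View pics/w5.png

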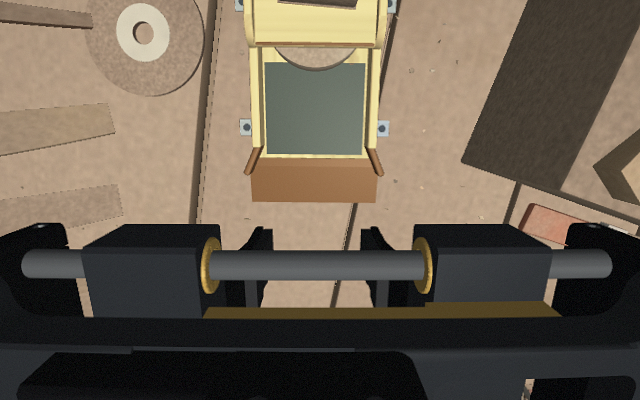

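The tape's rim shows at (316,68), under the deck edge at row 46 and centred in the lane. Together with the 10 N stop, it is home. Next is the jar; first a clearance check on its left side.

Run:
```python
from h import *
H,I=topdown(['scene','side'],x0=.28,x1=.56,y0=.04,y1=.36,s=.02)
from numpy import set_printoptions
H2,_=topdown(['scene','side'],x0=.28,x1=.56,y0=.04,y1=.36,s=.02)
print('cols y',np.arange(.35,.04,-.02).round(2))
for r in range(H.shape[0]): print(round(.55-.02*r,2),(H[r]*1000).astype(int))
todelta([.4066,.1644,.16],[180,0,114.8])
```

```text
cols y [0.35 0.33 0.31 0.29 0.27 0.25 0.23 0.21 0.19 0.17 0.15 0.13 0.11 0.09
 0.07 0.05]
0.55 [114 103  90  80  67  52  40   2   2   2   2   2   3   3 306 305]
0.53 [129 113  97  82  63   1   0   2   5   2   3   3   3   4 306 307]
0.51 [130 113   4   5   2  22  20  19  15   3   4   2   1   2 306 306]
0.49 [ 2 47 45 40 35 31 28 25 21  2  4  1  1  3  3  9]
0.47 [ 69  60  55  47  42  37  30  24  19   2  99 105 104 103   9   5]
0.45 [ 82  71  60  53  45  37  39  26  18   4 103 105 103 104 103   5]
0.43 [134 118 102  89  74  58  48  34  24   3 103 103 104 103 103   3]
0.41 [148 128 115  99  83  72  58  44  35  21 103 104 104 103 101   3]
0.39 [157 140 124 107  92  77  62  48  34   9   2 102 103 102   3   3]
0.37 [168 146 129 110  92   2  26  24  20  17   3   2   0   1   1   2]
0.35 [75 61  1  2 45 37 34 31 31 23  3  2  0  1  1  1]
0.33 [ 3 68 67 58 52 49 41 38 29 24  3  2  0  2  2  2]
0.31 [118 110 100  86  76  65  53  45  38  25  20   1   0   1   0   1]
0.29 [136 123 111 100  86  75  63  54  42  34  24   0   0   0   0   0]
dT mm [-112.3 -207.8   32. ]
rotvec [-1.000e-01  0.000e+00 -1.046e+02]
```

```bash
python3 -m creep '[{"wx":0,"wy":0,"wz":-7,"tx":-18,"ty":-35,"tz":0,"gripper":0.1},{"wx":0,"wy":0,"wz":-14,"tx":-36,"ty":-70,"tz":0,"gripper":0.1},{"wx":0,"wy":0,"wz":-21,"tx":-54,"ty":-105,"tz":0,"gripper":0.1},{"wx":0,"wy":0,"wz":-28,"tx":-72,"ty":-140,"tz":0,"gripper":0.1},{"wx":0,"wy":0,"wz":-35,"tx":-90,"ty":-172,"tz":0,"gripper":0.1}]'
python3 - <<'E'
from h import *
print(np.round(get_obs()['qpos'],1));todelta([.4066,.1644,.16],[180,0,114.8])
E
```

```text
time_s: 14.05
tool_pos: [0.4335, 0.1348, 0.1923]
tool_rot: [-180.0, -0.0, 45.5]
force: [0.1, 0.8, 0.5]
grip_width: 0.0481
grasp_force: 0.0
[ 24.9  -4.1 -43.1 110.7  -2.9  72.3 -61.8]
dT mm [  2.2 -39.9  32.3]
rotvec [  0.   -0.  -69.3]
```

```bash
python3 -m creep '[{"wx":0,"wy":0,"wz":-7,"tx":0,"ty":-10,"tz":0,"gripper":0.1},{"wx":0,"wy":0,"wz":-14,"tx":1,"ty":-20,"tz":10,"gripper":0.1},{"wx":0,"wy":0,"wz":-21,"tx":2,"ty":-30,"tz":20,"gripper":0.1},{"wx":0,"wy":0,"wz":-28,"tx":2,"ty":-40,"tz":30,"gripper":0.1},{"wx":0,"wy":0,"wz":-35,"tx":2,"ty":-40,"tz":32,"gripper":0.1}]'
python3 -m creep '[{"wx":0,"wy":0,"wz":-7,"tx":0,"ty":0,"tz":5,"gripper":0.1},{"wx":0,"wy":0,"wz":-14,"tx":0,"ty":0,"tz":10,"gripper":0.1},{"wx":0,"wy":0,"wz":-21,"tx":0,"ty":0,"tz":15,"gripper":0.1},{"wx":0,"wy":0,"wz":-28,"tx":0,"ty":0,"tz":20,"gripper":0.1},{"wx":0,"wy":0,"wz":-34.5,"tx":0,"ty":0,"tz":20,"gripper":0.1}]'
python3 - <<'E'
from h import *
print(np.round(get_obs()['qpos'],1));st();todelta([.4066,.1644,.045],[180,0,114.8])
E
```

```text
time_s: 14.47
tool_pos: [0.4058, 0.164, 0.159]
tool_rot: [-179.9, 0.1, 80.6]
force: [-0.9, -0.2, -0.1]
grip_width: 0.048
grasp_force: 0.0
time_s: 14.88
tool_pos: [0.4074, 0.1625, 0.1395]
tool_rot: [-179.9, -0.0, 115.0]
force: [-0.3, -0.1, 0.2]
grip_width: 0.0477
grasp_force: 0.0
[ 19.2  -3.2 -42.6 116.4  -2.4  66.1   2.6]
t 14.88 pos [0.4074 0.1625 0.1395] rot [-1.7992e+02 -2.0000e-02  1.1500e+02] F [-0.3 -0.1  0.2] grip 0.0477
dT mm [ 2.   0.2 94.5]
rotvec [-0.1 -0.   0.2]
```

```bash
python3 -m creep '[{"wx":0,"wy":0,"wz":0,"tx":5,"ty":0,"tz":25,"gripper":0.1},{"wx":0,"wy":0,"wz":0,"tx":5,"ty":0,"tz":50,"gripper":0.1},{"wx":0,"wy":0,"wz":0,"tx":5,"ty":0,"tz":75,"gripper":0.1},{"wx":0,"wy":0,"wz":0,"tx":5,"ty":0,"tz":94,"gripper":0.1},{"wx":0,"wy":0,"wz":0,"tx":5,"ty":0,"tz":94,"gripper":0.1}]'
python3 -m creep '[{"wx":0,"wy":0,"wz":0,"tx":-5,"ty":0,"tz":0,"gripper":0.1},{"wx":0,"wy":0,"wz":0,"tx":-10,"ty":0,"tz":0,"gripper":0.1},{"wx":0,"wy":0,"wz":0,"tx":-15,"ty":0,"tz":0,"gripper":0.1},{"wx":0,"wy":0,"wz":0,"tx":-20,"ty":0,"tz":0,"gripper":0.1},{"wx":0,"wy":0,"wz":0,"tx":-25,"ty":0,"tz":0,"gripper":0.1}]'
python3 - <<'E'
from h import *
st();todelta([.4779,.0101,.045],[180,0,114.8])
p,P=cloud('scene');c=(P[...,2]>.098)&(P[...,2]<.11)&(np.hypot(P[...,0]-.44,P[...,1]-.1)<.06)
print(cv2.minEnclosingCircle(P[c][:,:2].astype(np.float32)))
E
```

```text
time_s: 15.3
tool_pos: [0.4028, 0.1663, 0.0431]
tool_rot: [-179.6, -0.1, 114.7]
force: [-1.1, -0.5, 0.2]
grip_width: 0.0478
grasp_force: 0.0
time_s: 15.72
tool_pos: [0.4175, 0.1445, 0.0476]
tool_rot: [179.9, 0.0, 114.6]
force: [-0.6, 2.2, 1.4]
grip_width: 0.0477
grasp_force: 1.3
t 15.72 pos [0.4175 0.1445 0.0476] rot [1.7986e+02 2.0000e-02 1.1460e+02] F [-0.6  2.2  1.4] grip 0.0477
dT mm [-147.3   -1.     2.6]
rotvec [ 0.1  0.  -0.2]
((0.43304985761642456, 0.11017192900180817), 0.04829234257340431)
```

```bash
python3 -m creep '[{"wx":0,"wy":0,"wz":0,"tx":-8,"ty":0,"tz":1,"gripper":0.1},{"wx":0,"wy":0,"wz":0,"tx":-17,"ty":0,"tz":2,"gripper":0.1},{"wx":0,"wy":0,"wz":0,"tx":-27,"ty":0,"tz":2,"gripper":0.1},{"wx":0,"wy":0,"wz":0,"tx":-37,"ty":0,"tz":2,"gripper":0.1},{"wx":0,"wy":0,"wz":0,"tx":-47,"ty":0,"tz":2,"gripper":0.1}]'
python3 -m creep '[{"wx":0,"wy":0,"wz":0,"tx":-10,"ty":0,"tz":0,"gripper":0.1},{"wx":0,"wy":0,"wz":0,"tx":-20,"ty":0,"tz":0,"gripper":0.1},{"wx":0,"wy":0,"wz":0,"tx":-30,"ty":0,"tz":0,"gripper":0.1},{"wx":0,"wy":0,"wz":0,"tx":-40,"ty":0,"tz":0,"gripper":0.1},{"wx":0,"wy":0,"wz":0,"tx":-50,"ty":0,"tz":0,"gripper":0.1}]'
python3 - <<'E'
from h import *
st();todelta([.4779,.0101,.045],[180,0,114.8])
p,P=cloud('side');c=(P[...,2]>.098)&(P[...,2]<.11)&(np.hypot(P[...,0]-.475,P[...,1]-.015)<.07)
print(np.nanmedian(P[c],0))
for c in ('scene','side'):
  optics.read_camera(c);print([(np.round(x['point'],4),round(x['confidence'],2)) for x in nets.place_of('shellac_jar',c)[:2]])
E
```

```text
time_s: 16.18
tool_pos: [0.4362, 0.1005, 0.0443]
tool_rot: [-180.0, -0.0, 114.6]
force: [-1.0, 2.4, 2.7]
grip_width: 0.0479
grasp_force: 1.5
time_s: 16.6
tool_pos: [0.457, 0.0552, 0.0443]
tool_rot: [-180.0, 0.0, 114.6]
force: [-0.7, 3.0, 2.2]
grip_width: 0.0478
grasp_force: 1.5
t 16.6 pos [0.457  0.0552 0.0443] rot [-179.98    0.    114.62] F [-0.7  3.   2.2] grip 0.0478
dT mm [-49.7   0.2  -0.7]
rotvec [-0.   0.  -0.2]
[0.4796454  0.01187376 0.10066638]
[(array([ 0.478 ,  0.0122, -0.0012]), 0.97)]
[(array([0.4784, 0.014 , 0.0027]), 0.72), (array([0.7422, 0.0145, 0.0444]), 0.36)]
```

```bash
python3 -m creep '[{"wx":0,"wy":0,"wz":0,"tx":-10,"ty":0,"tz":0,"gripper":0.1},{"wx":0,"wy":0,"wz":0,"tx":-20,"ty":0,"tz":0,"gripper":0.1},{"wx":0,"wy":0,"wz":0,"tx":-30,"ty":0,"tz":0,"gripper":0.1},{"wx":0,"wy":0,"wz":0,"tx":-40,"ty":0,"tz":0,"gripper":0.1},{"wx":0,"wy":0,"wz":0,"tx":-47,"ty":0,"tz":0,"gripper":0.1}]'
python3 -m creep '[{"wx":0,"wy":0,"wz":0,"tx":10,"ty":0,"tz":0,"gripper":0.1},{"wx":0,"wy":0,"wz":0,"tx":40,"ty":0,"tz":0,"gripper":0.1},{"wx":0,"wy":0,"wz":0,"tx":60,"ty":0,"tz":-35,"gripper":0.1},{"wx":0,"wy":0,"wz":0,"tx":60,"ty":0,"tz":-75,"gripper":0.1},{"wx":0,"wy":0,"wz":0,"tx":60,"ty":0,"tz":-115,"gripper":0.1}]'
python3 -m creep '[{"wx":0,"wy":0,"wz":7,"tx":0,"ty":0,"tz":-15,"gripper":0.1},{"wx":0,"wy":0,"wz":14,"tx":0,"ty":0,"tz":-30,"gripper":0.1},{"wx":0,"wy":0,"wz":21,"tx":0,"ty":0,"tz":-30,"gripper":0.1},{"wx":0,"wy":0,"wz":28,"tx":0,"ty":0,"tz":-30,"gripper":0.1},{"wx":0,"wy":0,"wz":35,"tx":0,"ty":0,"tz":-30,"gripper":0.1}]'
python3 -m creep '[{"wx":0,"wy":0,"wz":7,"tx":0,"ty":0,"tz":0,"gripper":0.1},{"wx":0,"wy":0,"wz":14,"tx":0,"ty":0,"tz":0,"gripper":0.1},{"wx":0,"wy":0,"wz":21,"tx":0,"ty":0,"tz":0,"gripper":0.1},{"wx":0,"wy":0,"wz":28,"tx":0,"ty":0,"tz":0,"gripper":0.1},{"wx":0,"wy":0,"wz":35,"tx":0,"ty":0,"tz":0,"gripper":0.1}]'
python3 -m creep '[{"wx":0,"wy":0,"wz":7,"tx":0,"ty":0,"tz":0,"gripper":0.1},{"wx":0,"wy":0,"wz":14,"tx":0,"ty":0,"tz":0,"gripper":0.1},{"wx":0,"wy":0,"wz":21,"tx":0,"ty":0,"tz":0,"gripper":0.1},{"wx":0,"wy":0,"wz":28,"tx":0,"ty":0,"tz":0,"gripper":0.1},{"wx":0,"wy":0,"wz":34.6,"tx":0,"ty":0,"tz":0,"gripper":0.1}]'
python3 - <<'E'
from h import *
st();print(np.round(get_obs()['qpos'],1));
for c in ('scene','side','wrist'):
  p,P=cloud(c);print(c,[(np.round(x['point'],4),round(x['confidence'],2)) for x in nets.place_of('shellac_jar',c)[:2]])
m=np.isfinite(P[...,0])&(P[...,2]>.095)&(P[...,2]<.112);m[222:]=0
q=P[m][:,:2].astype(np.float32);print('lid',cv2.minEnclosingCircle(q),len(q))
cv2.imwrite('pics/w6.png',p[:,:,::-1])
todelta([.4404,-.040,.17],[180,0,10])
E
```

```text
time_s: 17.27
tool_pos: [0.4768, 0.0119, 0.0444]
tool_rot: [-180.0, 0.0, 114.6]
force: [-1.6, 1.1, 0.1]
grip_width: 0.0478
grasp_force: 1.2
time_s: 17.68
tool_pos: [0.4495, 0.0702, 0.1601]
tool_rot: [-179.9, -0.0, 114.9]
force: [1.4, -0.4, 0.4]
grip_width: 0.0481
grasp_force: 0.0
time_s: 18.1
tool_pos: [0.4512, 0.0686, 0.1898]
tool_rot: [179.9, 0.0, 79.3]
force: [-0.2, -0.6, -1.1]
grip_width: 0.048
grasp_force: 0.0
time_s: 18.52
tool_pos: [0.451, 0.0687, 0.1893]
tool_rot: [180.0, 0.0, 44.3]
force: [-0.7, -0.1, 0.3]
grip_width: 0.0478
grasp_force: 0.0
time_s: 18.93
tool_pos: [0.451, 0.0687, 0.1893]
tool_rot: [180.0, 0.0, 9.7]
force: [0.5, -1.0, -0.3]
grip_width: 0.0475
grasp_force: 0.0
t 18.93 pos [0.451  0.0687 0.1893] rot [179.97   0.     9.73] F [ 0.5 -1.  -0.3] grip 0.0475
[ 31.4  -3.5 -41.4 110.7  -2.4  72.  -89.5]
scene [(array([ 0.4962, -0.0316,  0.0007]), 0.87)]
side [(array([ 0.4994, -0.0294,  0.0029]), 0.65)]
wrist [(array([ 0.4955, -0.0266,  0.0025]), 0.69)]
lid ((0.4838109314441681, 0.13452886044979095), 0.2052934765815735) 9664
dT mm [-29.7 104.6  19.4]
rotvec [0.  0.  0.2]
```

```bash
python3 -m creep '[{"wx":0,"wy":0,"wz":0,"tx":-10,"ty":35,"tz":0,"gripper":0.1},{"wx":0,"wy":0,"wz":0,"tx":-20,"ty":70,"tz":0,"gripper":0.1},{"wx":0,"wy":0,"wz":0,"tx":-33,"ty":105,"tz":0,"gripper":0.1},{"wx":0,"wy":0,"wz":0,"tx":-33,"ty":105,"tz":10,"gripper":0.1},{"wx":0,"wy":0,"wz":0,"tx":-33,"ty":105,"tz":20,"gripper":0.1}]'
python3 -m creep '[{"wx":0,"wy":0,"wz":0,"tx":-2,"ty":0,"tz":25,"gripper":0.1},{"wx":0,"wy":0,"wz":0,"tx":-2,"ty":0,"tz":50,"gripper":0.1},{"wx":0,"wy":0,"wz":0,"tx":-2,"ty":0,"tz":75,"gripper":0.1},{"wx":0,"wy":0,"wz":0,"tx":-2,"ty":0,"tz":100,"gripper":0.1},{"wx":0,"wy":0,"wz":0,"tx":-2,"ty":0,"tz":122,"gripper":0.1}]'
python3 -m creep '[{"wx":0,"wy":2,"wz":0,"tx":0,"ty":0,"tz":0,"gripper":0.1},{"wx":0,"wy":4,"wz":0,"tx":0,"ty":0,"tz":0,"gripper":0.1},{"wx":0,"wy":6,"wz":0,"tx":0,"ty":0,"tz":0,"gripper":0.1},{"wx":0,"wy":6,"wz":0,"tx":0,"ty":0,"tz":0,"gripper":0.1}]'
python3 - <<'E'
from h import *
st();print(np.round(get_obs()['qpos'],1))
E
```

```text
time_s: 19.65
tool_pos: [0.4372, -0.0432, 0.1694]
tool_rot: [180.0, -0.1, 9.8]
force: [0.7, 0.1, -0.6]
grip_width: 0.0479
grasp_force: 0.0
time_s: 20.07
tool_pos: [0.4346, -0.0397, 0.0456]
tool_rot: [-179.9, 0.0, 10.2]
force: [1.1, -0.4, -0.5]
grip_width: 0.0479
grasp_force: 0.0
time_s: 20.4
tool_pos: [0.4334, -0.0403, 0.0463]
tool_rot: [-180.0, -5.9, 10.2]
force: [0.6, -0.3, -0.0]
grip_width: 0.0477
grasp_force: 0.0
t 20.4 pos [ 0.4334 -0.0403  0.0463] rot [-179.98   -5.92   10.16] F [ 0.6 -0.3 -0. ] grip 0.0477
[ 38.   -0.9 -34.5 127.1  -2.6  47.9 -74.6]
```

```bash
python3 -m creep '[{"wx":0,"wy":2,"wz":0,"tx":0,"ty":0,"tz":0,"gripper":0.1},{"wx":0,"wy":4,"wz":0,"tx":0,"ty":0,"tz":0,"gripper":0.1},{"wx":0,"wy":4,"wz":0,"tx":0,"ty":0,"tz":0,"gripper":0.1}]'
python3 -m creep '[{"wx":0,"wy":0,"wz":0,"tx":4.9,"ty":0,"tz":0.9,"gripper":0.1},{"wx":0,"wy":0,"wz":0,"tx":9.8,"ty":0,"tz":1.7,"gripper":0.1},{"wx":0,"wy":0,"wz":0,"tx":14.8,"ty":0,"tz":2.6,"gripper":0.1},{"wx":0,"wy":0,"wz":0,"tx":19.7,"ty":0,"tz":3.5,"gripper":0.1},{"wx":0,"wy":0,"wz":0,"tx":24.6,"ty":0,"tz":4.3,"gripper":0.1}]'
python3 -m creep '[{"wx":0,"wy":0,"wz":0,"tx":4.9,"ty":0,"tz":0.9,"gripper":0.1},{"wx":0,"wy":0,"wz":0,"tx":9.8,"ty":0,"tz":1.7,"gripper":0.1},{"wx":0,"wy":0,"wz":0,"tx":14.8,"ty":0,"tz":2.6,"gripper":0.1},{"wx":0,"wy":0,"wz":0,"tx":19.7,"ty":0,"tz":3.5,"gripper":0.1},{"wx":0,"wy":0,"wz":0,"tx":24.6,"ty":0,"tz":4.3,"gripper":0.1}]'
python3 - <<'E'
from h import *
st()
for c in ('scene','side'):
  optics.read_camera(c);print([(np.round(x['point'],4),round(x['confidence'],2)) for x in nets.place_of('shellac_jar',c)[:1]])
E
```

```text
time_s: 20.65
tool_pos: [0.4339, -0.0408, 0.0468]
tool_rot: [180.0, -9.9, 10.1]
force: [0.5, -0.2, 0.5]
grip_width: 0.0478
grasp_force: 0.0
time_s: 21.07
tool_pos: [0.4598, -0.0366, 0.047]
tool_rot: [-179.9, -9.9, 10.1]
force: [-3.4, -0.2, 1.5]
grip_width: 0.0479
grasp_force: 1.4
time_s: 21.48
tool_pos: [0.4848, -0.0327, 0.0473]
tool_rot: [-180.0, -10.0, 10.0]
force: [-1.5, 0.8, -0.2]
grip_width: 0.0479
grasp_force: 0.9
t 21.48 pos [ 0.4848 -0.0327  0.0473] rot [-180.     -9.99   10.02] F [-1.5  0.8 -0.2] grip 0.0479
[(array([ 0.5317, -0.0292,  0.003 ]), 0.95)]
[(array([ 0.5324, -0.0251,  0.0031]), 0.59)]
```

```bash
for i in 1 2; do python3 -m creep '[{"wx":0,"wy":0,"wz":0,"tx":5.9,"ty":0,"tz":1.1,"gripper":0.1},{"wx":0,"wy":0,"wz":0,"tx":11.8,"ty":0,"tz":2.1,"gripper":0.1},{"wx":0,"wy":0,"wz":0,"tx":17.7,"ty":0,"tz":3.1,"gripper":0.1},{"wx":0,"wy":0,"wz":0,"tx":23.6,"ty":0,"tz":4.2,"gripper":0.1},{"wx":0,"wy":0,"wz":0,"tx":29.5,"ty":0,"tz":5.2,"gripper":0.1}]'; done
python3 -m creep '[{"wx":0,"wy":0,"wz":0,"tx":4.9,"ty":0,"tz":0.9,"gripper":0.1},{"wx":0,"wy":0,"wz":0,"tx":9.8,"ty":0,"tz":1.7,"gripper":0.1},{"wx":0,"wy":0,"wz":0,"tx":14.8,"ty":0,"tz":2.6,"gripper":0.1},{"wx":0,"wy":0,"wz":0,"tx":19.7,"ty":0,"tz":3.5,"gripper":0.1},{"wx":0,"wy":0,"wz":0,"tx":24.6,"ty":0,"tz":4.3,"gripper":0.1}]'
python3 - <<'E'
from h import *
st()
for c in ('scene','side'):
  p,P=cloud(c);print([(np.round(x['point'],4),round(x['confidence'],2)) for x in nets.place_of('shellac_jar',c)[:1]])
  m=(P[...,2]>.09)&(P[...,2]<.115)&(np.hypot(P[...,0]-.62,P[...,1])<.05);print(np.nanpercentile(P[m],[2,98],axis=0).round(4).tolist())
E
```

```text
time_s: 22.1
tool_pos: [0.5143, -0.0274, 0.0474]
tool_rot: [-180.0, -10.0, 10.0]
force: [-3.1, 0.0, 1.5]
grip_width: 0.0475
grasp_force: 1.7
time_s: 22.52
tool_pos: [0.5441, -0.0221, 0.0474]
tool_rot: [-180.0, -10.0, 10.0]
force: [-0.7, -0.1, -0.9]
grip_width: 0.0479
grasp_force: 0.6
time_s: 22.93
tool_pos: [0.5683, -0.0179, 0.0474]
tool_rot: [180.0, -10.0, 10.0]
force: [-0.9, 0.3, 0.2]
grip_width: 0.048
grasp_force: 0.6
t 22.93 pos [ 0.5683 -0.0179  0.0474] rot [180.    -9.99  10.03] F [-0.9  0.3  0.2] grip 0.048
[(array([ 0.6119, -0.0143,  0.0072]), 0.56)]
[[0.5803, -0.0445, 0.094], [0.6531, 0.0293, 0.1097]]
[(array([ 0.6115, -0.0119,  0.0086]), 0.56)]
[[0.5803, -0.047, 0.0936], [0.6547, 0.0257, 0.108]]
```

```bash
python3 -m creep '[{"wx":0,"wy":0,"wz":0,"tx":3.9,"ty":0,"tz":0.7,"gripper":0.1},{"wx":0,"wy":0,"wz":0,"tx":7.9,"ty":0,"tz":1.4,"gripper":0.1},{"wx":0,"wy":0,"wz":0,"tx":10.8,"ty":0,"tz":1.9,"gripper":0.1},{"wx":0,"wy":0,"wz":0,"tx":12.8,"ty":0,"tz":2.2,"gripper":0.1},{"wx":0,"wy":0,"wz":0,"tx":12.8,"ty":0,"tz":2.2,"gripper":0.1}]'
cat > jar.py <<'E'
from h import *
st()
for c in ('scene','side'):
  p,P=cloud(c);print([(np.round(x['point'],4),round(x['confidence'],2)) for x in nets.place_of('shellac_jar',c)[:1]])
  m=(P[...,2]>.099)&(P[...,2]<.115)&(np.hypot(P[...,0]-.628,P[...,1]+.007)<.045);q=P[m]
  A=np.c_[q[:,:2]-[.628,-.007],np.ones(len(q))];print('lid plane',np.linalg.lstsq(A,q[:,2],rcond=None)[0].round(4),'mean',q.mean(0).round(4))
E
python3 jar.py
```

```text
time_s: 23.55
tool_pos: [0.5811, -0.0155, 0.0475]
tool_rot: [-180.0, -10.0, 10.0]
force: [-1.7, 0.4, -0.6]
grip_width: 0.0481
grasp_force: 0.6
t 23.55 pos [ 0.5811 -0.0155  0.0475] rot [-179.99  -10.01   10.04] F [-1.7  0.4 -0.6] grip 0.0481
[(array([ 0.6203, -0.0113,  0.0054]), 0.85)]
lid plane [-0.0464 -0.0221  0.1056] mean [ 0.6293 -0.0054  0.1055]
[(array([ 0.6239, -0.0117,  0.0079]), 0.67)]
lid plane [-0.0327  0.0005  0.1043] mean [ 0.6281 -0.0095  0.1042]
```

```bash
python3 -m creep '[{"wx":0,"wy":0,"wz":0,"tx":1,"ty":0,"tz":0.2,"gripper":0.1},{"wx":0,"wy":0,"wz":0,"tx":2,"ty":0,"tz":0.3,"gripper":0.1},{"wx":0,"wy":0,"wz":0,"tx":3,"ty":0,"tz":0.5,"gripper":0.1},{"wx":0,"wy":0,"wz":0,"tx":3,"ty":0,"tz":0.5,"gripper":0.1}]'
python3 jar.py
```

```text
time_s: 24.08
tool_pos: [0.584, -0.0151, 0.0477]
tool_rot: [180.0, -10.0, 10.0]
force: [-0.8, -0.4, -1.5]
grip_width: 0.0478
grasp_force: 0.6
t 24.08 pos [ 0.584  -0.0151  0.0477] rot [179.99 -10.02  10.03] F [-0.8 -0.4 -1.5] grip 0.0478
[(array([ 0.6233, -0.0121,  0.0088]), 0.74)]
lid plane [-0.0364 -0.0151  0.1053] mean [ 0.6319 -0.0052  0.1051]
[(array([ 0.6261, -0.0056,  0.0054]), 0.89)]
lid plane [-0.0318  0.0025  0.1043] mean [ 0.6315 -0.0089  0.1042]
```

```bash
for i in 1 2; do python3 -m creep '[{"wx":0,"wy":0,"wz":0,"tx":0.7,"ty":0,"tz":0.1,"gripper":0.1},{"wx":0,"wy":0,"wz":0,"tx":1.3,"ty":0,"tz":0.2,"gripper":0.1},{"wx":0,"wy":0,"wz":0,"tx":2,"ty":0,"tz":0.4,"gripper":0.1},{"wx":0,"wy":0,"wz":0,"tx":2,"ty":0,"tz":0.4,"gripper":0.1}]' | grep -E 'pos|force';python3 jar.py | grep -v '\[('; done
```

```text
tool_pos: [0.5859, -0.0148, 0.0476]
force: [-0.9, 0.4, -1.8]
grasp_force: 0.6
t 24.62 pos [ 0.5859 -0.0148  0.0476] rot [180.   -10.01  10.03] F [-0.9  0.4 -1.8] grip 0.0478
lid plane [-0.0287 -0.0153  0.1052] mean [ 0.6333 -0.0052  0.105 ]
lid plane [-0.0277  0.0003  0.1042] mean [ 0.6331 -0.0086  0.1041]
tool_pos: [0.5879, -0.0144, 0.0475]
force: [-0.3, -0.6, -0.8]
grasp_force: 0.6
t 25.15 pos [ 0.5879 -0.0144  0.0475] rot [180.   -10.01  10.03] F [-0.3 -0.6 -0.8] grip 0.0484
[]
lid plane [-0.0309 -0.0141  0.1052] mean [ 0.6354 -0.0048  0.1049]
lid plane [-0.0197  0.001   0.104 ] mean [ 0.6349 -0.0084  0.1039]
```

```bash
python3 -m creep '[{"wx":0,"wy":0,"wz":0,"tx":-10,"ty":0,"tz":-1.7,"gripper":0.1},{"wx":0,"wy":0,"wz":0,"tx":-30,"ty":0,"tz":-5.2,"gripper":0.1},{"wx":0,"wy":-3,"wz":0,"tx":-60,"ty":0,"tz":-20,"gripper":0.1},{"wx":0,"wy":-6,"wz":0,"tx":-75,"ty":0,"tz":-60,"gripper":0.1},{"wx":0,"wy":-10,"wz":0,"tx":-85,"ty":0,"tz":-100,"gripper":0.1}]'
python3 -m creep '[{"wx":0,"wy":0,"wz":0,"tx":0,"ty":0,"tz":-40,"gripper":0.1},{"wx":0,"wy":0,"wz":0,"tx":0,"ty":0,"tz":-80,"gripper":0.1},{"wx":0,"wy":0,"wz":0,"tx":10,"ty":0,"tz":-110,"gripper":0.1},{"wx":0,"wy":0,"wz":0,"tx":10,"ty":0,"tz":-110,"gripper":0.1},{"wx":0,"wy":0,"wz":0,"tx":10,"ty":0,"tz":-110,"gripper":0.1}]'
python3 jar.py
python3 - <<'E'
from h import *
o=st();p,P=cloud('wrist');cv2.imwrite('pics/w7.png',p[:,:,::-1])
m=(P[...,2]>.099)&(P[...,2]<.112)&(np.hypot(P[...,0]-.63,P[...,1]+.007)<.06);q=P[m]
print(cv2.minEnclosingCircle(q[:,:2].astype(np.float32)))
A=np.c_[q[:,:2]-[.628,-.007],np.ones(len(q))];print('lid plane',np.linalg.lstsq(A,q[:,2],rcond=None)[0].round(4))
m=(np.abs(P[...,2]-.044)<.006)&(P[...,0]>.66)&(P[...,0]<.85)&(np.abs(P[...,1])<.08);q=P[m]
A=np.c_[q[:,:2],np.ones(len(q))];print('deck',len(q),np.linalg.lstsq(A,q[:,2],rcond=None)[0].round(4))
s,_=optics.read_camera('side');cv2.imwrite('pics/s7.png',cv2.resize(s[150:310,290:450,::-1],None,fx=3.5,fy=3.5,interpolation=cv2.INTER_CUBIC))
E
```

```text
time_s: 25.77
tool_pos: [0.4835, -0.0324, 0.1299]
tool_rot: [-179.9, 0.4, 10.0]
force: [2.5, -0.7, -0.2]
grip_width: 0.0481
grasp_force: 0.0
time_s: 26.18
tool_pos: [0.4996, -0.0301, 0.2428]
tool_rot: [179.9, -0.3, 10.1]
force: [-0.6, 0.2, -0.7]
grip_width: 0.0479
grasp_force: 0.0
t 26.18 pos [ 0.4996 -0.0301  0.2428] rot [179.88  -0.27  10.05] F [-0.6  0.2 -0.7] grip 0.0479
[(array([ 0.6306, -0.0114,  0.0023]), 0.57)]
lid plane [-0.014  -0.009   0.1046] mean [ 0.6341 -0.0047  0.1045]
[(array([ 0.631 , -0.0097,  0.0038]), 0.76)]
lid plane [-0.0158  0.0008  0.1037] mean [ 0.6342 -0.0084  0.1036]
t 26.38 pos [ 0.497  -0.0303  0.239 ] rot [-1.7995e+02  1.6000e-01  1.0030e+01] F [-0.4  0.1  0.1] grip 0.048
((0.6273711323738098, -0.007829803973436356), 0.04112314432859421)
lid plane [0.0051 0.0006 0.1046]
deck 0 [0. 0. 0.]
```

View pics/w7.png

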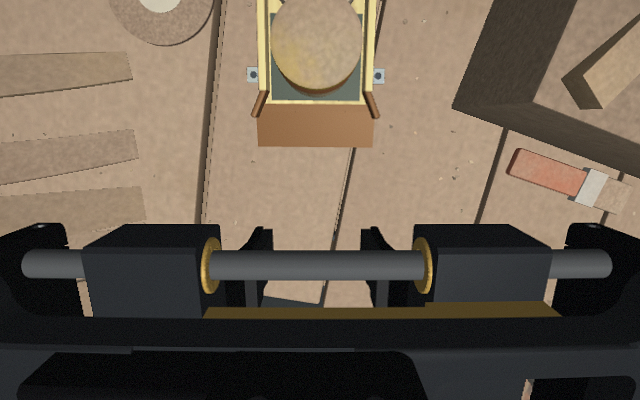

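View pics/s7.png

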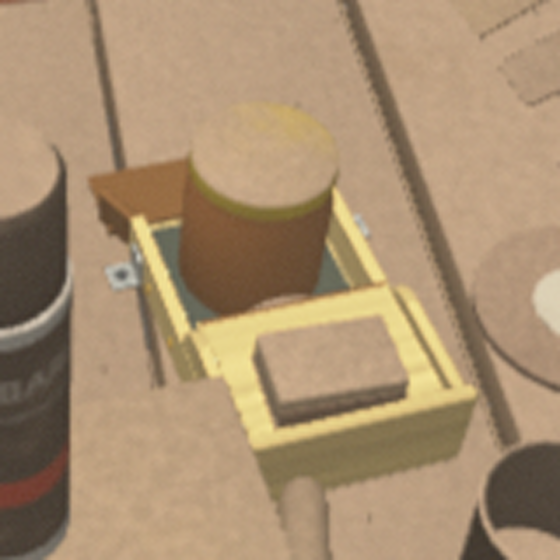

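The jar stands upright: its lid is at (316,45) in the wrist view, level to within 0.3° at 104.6 mm. Floor is visible between it and the sill at row 95. In the side view the tape rim shows under the deck edge at (285,298), and the block is still on the deck.

```bash
python3 -c "
from h import *
st();print(env.sign_off())"
```

```text
t 26.48 pos [ 0.4973 -0.0303  0.2392] rot [-1.7995e+02  1.4000e-01  1.0030e+01] F [-1.  -0.7 -0.3] grip 0.0475
the job is handed in; nothing more can be done
None
```

I handed the job in at 26.5 s: the tape went in first, fully home under the deck, then the jar, standing flat behind the sill, and I saw no other item moved; the hand-in gave no verdict.

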